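# Catch the thread of a clamp screw and hold it started

## Task

The clamp screw with the crank handle is standing loose on top of the thread in its boss. Start it without crossing the thread: take the wooden crank handle and wind backward (anticlockwise seen from above) until the screw drops right off the thread's end, then stop and wind forward (clockwise) one full turn from there, and finish still gripping the wooden handle, with the screw at rest. Leave the other things on the bench where they are.

Things in the scene. Friction and masses are not known exactly. Their poses are not given: they have to be found in the camera images.
- boss_axis (a point): Centre of the top rim of the threaded boss, 71 mm above the bench: the screw's turning axis, vertical. The boss (58 mm across at the top) stands in the middle of a grey-green cast foot, 150 x 110 x 18 mm, that is bolted down. The crank's hub, 32 mm across, tops out 116 mm above the bench when screw_height is 0.
- crank_pin (a point): Foot of the upright steel pin (10 mm across) at the end of the crank arm, on the arm's top face, 45 mm out from the screw's axis; the arm is 18 mm wide. With screw_height 0 this point is 106 mm above the bench; it rises and falls with the screw. The pin ends in a cap 20 mm across, its underside 54 mm and its top 58 mm above this point.
- handle: Wooden crank handle: a loose sleeve 24 mm across, 30 mm tall, 14 mm bore, on the crank pin. It spins on the pin and can slide 24 mm up it to the cap; at the start it rests on the arm. Origin at the centre of its underside, z up. With its underside held about 109 mm above the bench it lets the screw climb, drop and sink a turn without being pushed up or down.
- crank (a joint): Turning angle of the screw and crank in rad, growing anticlockwise from above (backward). It counts on over many turns; its zero has nothing to do with where the thread starts. Turning takes about 1 to 3 N at the handle.
- screw_height (a joint): Height of the screw in m, up positive; 0 = riding on the end (lip) of the boss's thread. Starts between -0.002 and -0.0075. Right-hand thread, 8 mm a turn: backward climbs to 0, then drops to -0.008 in 0.3 s by weight and spring (13 N); forward from there sinks it 8 mm a turn. Stopped short of -7 mm it is half off the lip: 0.1 to 0.2 rad more backward clears it. Each turn backward drops again.
- nut_thread: The steel thread inside the boss, three turns, seen from above in the gap round the screw; origin on the screw's axis at bench level. It does not turn. Where it ends differs each time and is not marked: the drop comes after 0.25 to 0.85 of a turn backward from the start.
- bowl: Bystander: small turned wooden bowl, 96 mm across, 50 mm tall; origin at the centre of its underside.
- wax_tin: Bystander: round bare-metal wax tin with a cap, 66 mm across, 45 mm tall; origin at the centre of its underside.
- gouge: Bystander: turning gouge lying flat, wooden handle, 240 mm long; origin at the centre of its underside, its length along its own x.
- sanding_block: Bystander: cork sanding block 100 x 60 x 32 mm; origin at the centre of its underside.
- mallet: Bystander: wooden mallet lying flat, 260 mm long; origin at the centre of its underside, its length along its own x.
- faceplate: Bystander: flat steel ring 110 mm across, 14 mm thick; origin at the centre of its underside.
- dust_brush: Bystander: hand brush lying flat, 200 mm long; origin at the centre of its underside, its length along its own x.

How it is judged:
On the way, in this order (a step that is already met when the one before it is completed fails the run):
1. the screw, riding on the boss's thread, is wound backward up to the thread's lip (within 1.3 mm of the top) (value of joint screw_height between -0.0013 and 0.0012 m and contact force between nut_thread and anything else above 1 N), for 0.05 s.
2. the screw drops off the lip (falling faster than 8 mm/s, between 1.5 and 7.5 mm below the lip) (value of joint screw_height between -0.0075 and -0.0015 m and velocity of joint screw_height below -0.008 m/s).
3. the screw sits at the thread's start, 8 mm down (-9 to -6.5 mm) (value of joint screw_height between -0.009 and -0.0065 m and contact force between nut_thread and anything else above 1 N), for 0.05 s.
At the end, for the whole second after the job is handed in: The screw is one turn into the thread, give or take about a quarter turn (screw_height -18.2 to -13.8 mm), the crank is at rest (under 0.1 rad/s) and the fingers still grip the wooden handle with more than 2 N (value of joint screw_height between -0.0182 and -0.0138 m and contact force between the fingers and handle above 2 N and velocity of joint crank between -0.1 and 0.1 rad/s); the arm keeps its last pose, push and grip.
It fails at once if the screw is lifted more than 4 mm above the thread's lip (value of joint screw_height above 0.004 m).
It fails at once if the screw is wound in more than one and a half turns past the thread's start (value of joint screw_height below -0.0205 m).
It fails at once if a bystander is moved more than 30 mm (distance of any of bowl, wax_tin, gouge, sanding_block, mallet, faceplate, dust_brush from where it was at the start of the episode above 0.03 m).
It also fails if it takes over 64 s, if anything falls off the work surface, if the arm or the gripper's body presses on something with over 40 N, if the wrist force passes 120 N, or if a joint passes its speed limit or range.

## Robot

A 7-joint arm with a two-finger parallel gripper is mounted at the origin on the work surface. World frame = base frame: x ahead of the robot, y to its left, z up, the work surface at z = 0. Lengths are in m, angles in rad, forces in N, time in s.
With the tool pointing down it reaches from about 0.425 to 0.925 m from the base axis. Payload 6.8 kg.
Tool frame: the origin (TCP) lies on the centre line of the jaws, within the pads' length; the fingertips stand 17 mm ahead of it and the grasp point (between the pads) lies 2 mm behind it (nose_length is the distance from the TCP to the fingertips, in m); z points along the fingers, x is the direction in which the jaws open and shut, and the axes are right-handed (so a half turn about z gives the same grasp; the last joint's range is limited). The gripper opens to 85 mm and grips with 20 to 120 N. Pads are 22 mm wide; open, the fingers measure 114 mm over their backs; the gripper's body (76 mm by 85 mm) begins 54 mm behind the grasp point. The pads swing forward as they close: fully open they stand 13 mm farther back than shut.
Start: joints at [-1.225, 0.477, 0.022, 1.555, -0.011, 1.109, -0.083], TCP at [0.296, 0.607, 0.248] pointing down, gripper open.
Joint ranges: [-2.96, 2.96], [-0.34, 2.1], [-1.41, 1.46], [0.24, 2.44], [-1.37, 4.51], [0.17, 1.92], [-2.96, 2.96]. Speed limits (rad/s): [2.39, 2.39, 3.14, 3.14, 3.14, 3.14, 3.14].

## Interface

Orientations are given as a unit quaternion [w, x, y, z].
In Python, from station import * gives the robot as it stands.
- The arm moves only by the tool send_rows, never from a script. Its argument "commands" is a list of rows, each an object with "translation": the shift along the tool's x, y, z in m, a list of three; "rot": the turn, a rotation vector about the tool's x, y, z in degrees, a list of three; "grip": the finger opening in m, from 0 to 0.0854. In form: [{"translation": [tx, ty, tz], "rot": [rx, ry, rz], "grip": grip}, ...]. A call has exactly 5 rows; each row shifts and turns the commanded pose from where the row before left it, along the tool's axes as they then stand; what a row does not reach is not made up. A row lasts 1/12 s, in which the tool goes at most 41.7 mm and 7.16 degrees, less where a joint would pass 70% of its speed; a pose out of reach is approached as far as the arm can. A call with a gripper value outside its range is refused whole. The fingers move at their own pace and stop on an object; "force" is the grip in N (left out, the last holds). Time passes only in rows, so rows that do not move let the fingers close, or fill a call up. It gives the time, the measured TCP pose, the force and the opening at its end, in the units of the state.
- get_obs(): the state, without advancing time (a new reading comes with each control period).
- read_camera(name): name is "scene" or "top" or "wrist"; returns a dict with "pixels" (400x640x3 uint8, red, green, blue), "depth" (400x640 float32, m along the optical axis (not along the pixel's ray), 0 where there is no reading), "mtx" (3x3 intrinsics, pixels), "dist" ([k1, k2, p1, p2, k3] as OpenCV has them; the pictures are not rectified), "extrinsics" (4x4, takes a point from camera to world coordinates). Camera axes: x right, y up, looking along -z (the intrinsics and any distortion apply to the point x, -y, -z); pixel columns grow to the right and rows downward; lengths in m; the calibration is good to about 2 mm. A picture is of the moment at which its call begins.
- hand_in(): hands the job in, once; it reports no verdict.
The state is a dict: "t": time; "q": joint angles; "joint_vel": joint speeds; "joint_torque": joint torques, N m; "eef_pos": TCP position; "tool_rot": TCP orientation; "contact_force": force on the tool from outside, world axes, zero at the start; "torque": the same for the moment, N m; "gripper_width": opening from 0.0 (shut) to 1.0 (fully open).
Only numpy, scipy, OpenCV 4.12 (cv2) and the standard library are available. Lean on these libraries where they do the work, as an engineer would, in place of code of your own. Each camera call takes 0.05 s, during which the arm holds its last target.

## Working session

There is one attempt and no reset: what is moved stays moved. The work goes in short steps, Python scripts to look and compute and a tool call to move; the robot and the scene stay as the last step left them, time stands still between calls to the robot, and variables do not carry over. Pictures are saved under pics/ and viewed, and the job is handed in when it is done.

Besides the shell and the picture viewer there is one more tool, called after "Call:" by a JSON object that holds its "name" and its "arguments". send_rows: Moves the arm, as the interface text tells. Its arguments: {"type":"object","properties":{"commands":{"type":"array","items":{"type":"object","properties":{"translation":{"type":"array","items":{"type":"number"}},"rot":{"type":"array","items":{"type":"number"}},"grip":{"type":"number"}}}},"force":{"type":"number"}},"required":["commands"]}

```bash
mkdir -p pics; ls
python3 - <<'E'
from station import *
import cv2, numpy as np
o=get_obs(); print({k:np.round(v,3) for k,v in o.items()})
for n in ["scene","top","wrist"]:
    c=read_camera(n); np.savez(f"pics/{n}0.npz",**c)
    cv2.imwrite(f"pics/{n}0.png",c["pixels"][:,:,::-1])
    print(n,c["mtx"],c["dist"],np.round(c["extrinsics"],3))
E
```

```text
pics
{'t': np.float64(0.0), 'q': array([-1.225,  0.478,  0.022,  1.556, -0.011,  1.109, -0.083]), 'joint_vel': array([ 0.   ,  0.002, -0.001,  0.003,  0.001, -0.001, -0.002]), 'joint_torque': array([ 0.0000e+00, -5.9647e+01,  1.6080e+00, -2.8119e+01,  1.3000e-02,
        1.0000e-02,  0.0000e+00]), 'eef_pos': array([0.296, 0.606, 0.247]), 'tool_rot': array([ 0.001,  0.848,  0.53 , -0.001]), 'contact_force': array([-0.364,  0.085, -0.53 ]), 'torque': array([ 0.026,  0.015, -0.012]), 'gripper_width': np.float64(0.999)}
scene [[402.63878957   0.         321.58471707]
 [  0.         402.63878957 195.49288306]
 [  0.           0.           1.        ]] [-0.01462895  0.          0.          0.          0.        ] [[-0.895 -0.33   0.3    0.904]
 [ 0.445 -0.631  0.635  0.7  ]
 [-0.02   0.702  0.712  0.874]
 [ 0.     0.     0.     1.   ]]
top [[511.72606562   0.         315.63058643]
 [  0.         511.72606562 196.65781833]
 [  0.           0.           1.        ]] [-0.05435258  0.          0.          0.          0.        ] [[ 4.000e-03  9.890e-01 -1.500e-01  3.190e-01]
 [-1.000e+00  4.000e-03  1.000e-03 -8.000e-03]
 [ 2.000e-03  1.500e-01  9.890e-01  1.531e+00]
 [ 0.000e+00  0.000e+00  0.000e+00  1.000e+00]]
wrist [[280.48768498   0.         317.72031506]
 [  0.         280.48768498 197.22219991]
 [  0.           0.           1.        ]] [-0.02681034  0.          0.          0.          0.        ] [[ 0.439 -0.858 -0.268  0.226]
 [ 0.899  0.418  0.132  0.641]
 [-0.001 -0.299  0.954  0.374]
 [ 0.     0.     0.     1.   ]]
```

View pics/scene0.png

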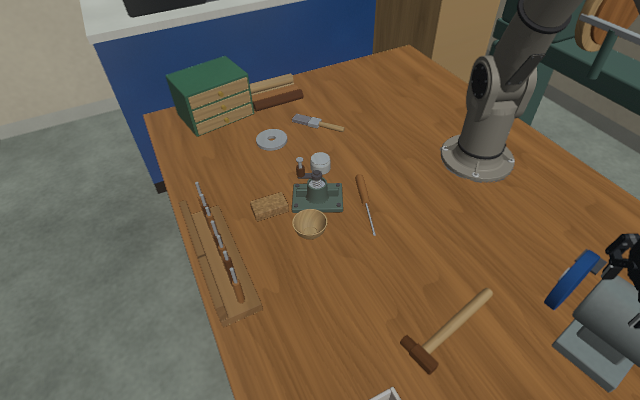

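View pics/top0.png

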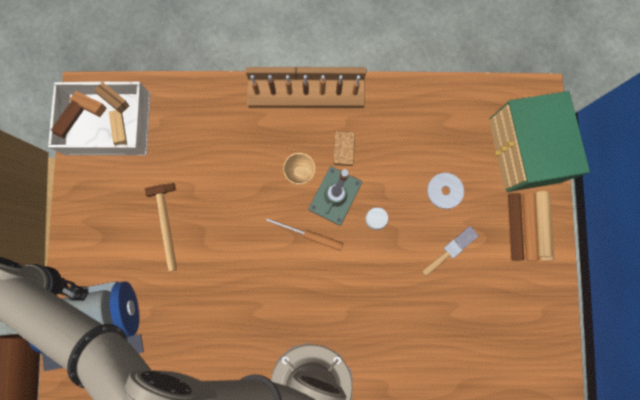

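View pics/wrist0.png

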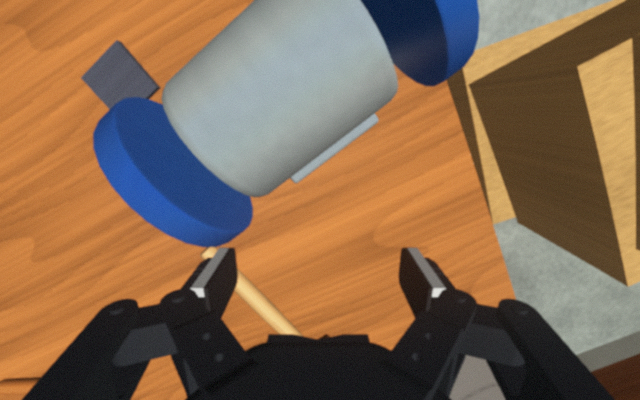

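The scene view shows the boss near pixel (317,185) with the wooden handle to its upper left at (300,168). The top view shows the boss near (337,194) and the handle near (345,174). I'll zoom in and measure.

```bash
cat > h.py <<'E'
import numpy as np, cv2
def ray(c,u,v):
    p=cv2.undistortPoints(np.array([[[u,v]]],float),c["mtx"],c["dist"])[0,0]
    E=c["extrinsics"]; return E[:3,3],E[:3,:3]@np.array([p[0],-p[1],-1.])
def onplane(c,u,v,z):
    o,d=ray(c,u,v); return o+d*(z-o[2])/d[2]
def dep(c,u,v):
    o,d=ray(c,u,v); return o+d*c["depth"][int(round(v)),int(round(u))]
def proj(c,P):
    E=c["extrinsics"]; p=E[:3,:3].T@(np.asarray(P)-E[:3,3]); p=np.array([p[0],-p[1],-p[2]])
    return cv2.projectPoints(p[None],np.zeros(3),np.zeros(3),c["mtx"],c["dist"])[0][0,0]
def cloud(c):
    h,w=c["depth"].shape; u,v=np.meshgrid(np.arange(w),np.arange(h))
    p=cv2.undistortPoints(np.stack([u,v],-1).reshape(-1,1,2).astype(float),c["mtx"],c["dist"])[:,0]
    E=c["extrinsics"]; d=np.c_[p[:,0],-p[:,1],-np.ones(len(p))]@E[:3,:3].T
    return (E[:3,3]+d*c["depth"].reshape(-1,1)).reshape(h,w,3)
E
python3 - <<'E'
from h import *
for n,(u0,v0,u1,v1) in dict(scene=(260,140,360,215),top=(300,155,380,235)).items():
    c=dict(np.load(f"pics/{n}0.npz"))
    im=c["pixels"][v0:v1,u0:u1,::-1]; 
    cv2.imwrite(f"pics/{n}0z.png",cv2.resize(im,None,fx=7,fy=7,interpolation=cv2.INTER_NEAREST))
    P=cloud(c)[v0:v1,u0:u1].reshape(-1,3)
    Z=cloud(c)[v0:v1,u0:u1,2]
    for lo,hi in [(0.012,.024),(.064,.078),(.095,.112),(.112,.120),(.125,.15),(.15,.175)]:
        m=(P[:,2]>lo)&(P[:,2]<hi); Q=P[m]
        if len(Q): print(n,lo,hi,len(Q),Q.mean(0).round(4),Q.min(0).round(3),Q.max(0).round(3))
E
```

```text
scene 0.012 0.024 1124 [ 0.5632 -0.1054  0.0182] [ 0.403 -0.413  0.012] [0.73  0.012 0.024]
scene 0.064 0.078 143 [ 0.5606 -0.062   0.0697] [ 0.527 -0.096  0.064] [ 0.585 -0.041  0.078]
scene 0.095 0.112 145 [ 0.5723 -0.0713  0.1044] [ 0.541 -0.094  0.095] [ 0.607 -0.052  0.112]
scene 0.112 0.12 38 [ 0.5799 -0.0767  0.1152] [ 0.548 -0.094  0.112] [ 0.607 -0.062  0.12 ]
scene 0.125 0.15 59 [ 0.5974 -0.0862  0.1342] [ 0.584 -0.099  0.125] [ 0.607 -0.077  0.15 ]
scene 0.15 0.175 36 [ 0.5966 -0.089   0.1602] [ 0.588 -0.099  0.151] [ 0.605 -0.08   0.164]
top 0.012 0.024 1327 [ 0.5548 -0.0575  0.0181] [ 0.437 -0.199  0.012] [0.67  0.038 0.024]
top 0.064 0.078 123 [ 0.5523 -0.0655  0.0698] [ 0.526 -0.095  0.064] [ 0.583 -0.04   0.076]
top 0.095 0.112 130 [ 0.5633 -0.0719  0.1051] [ 0.539 -0.096  0.096] [ 0.592 -0.053  0.112]
top 0.112 0.12 21 [ 0.5575 -0.0708  0.1148] [ 0.54  -0.093  0.112] [ 0.586 -0.062  0.119]
top 0.125 0.15 26 [ 0.5904 -0.0865  0.1311] [ 0.585 -0.1    0.125] [ 0.598 -0.077  0.14 ]
top 0.15 0.175 42 [ 0.5961 -0.088   0.1607] [ 0.587 -0.098  0.155] [ 0.605 -0.079  0.169]
```

View pics/scene0z.png

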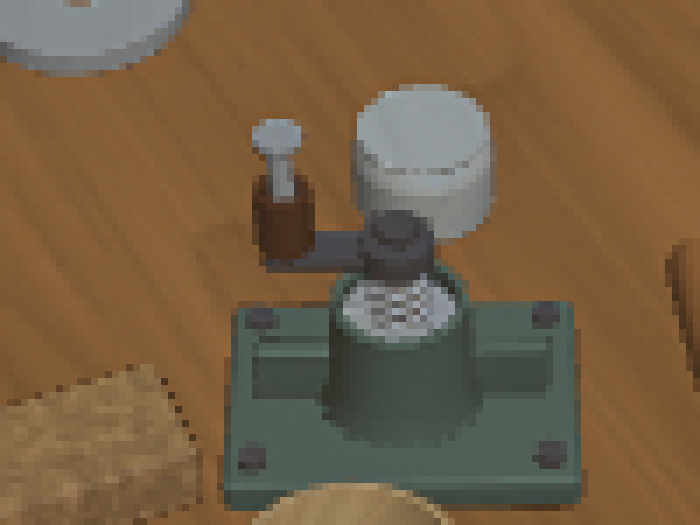

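View pics/top0z.png

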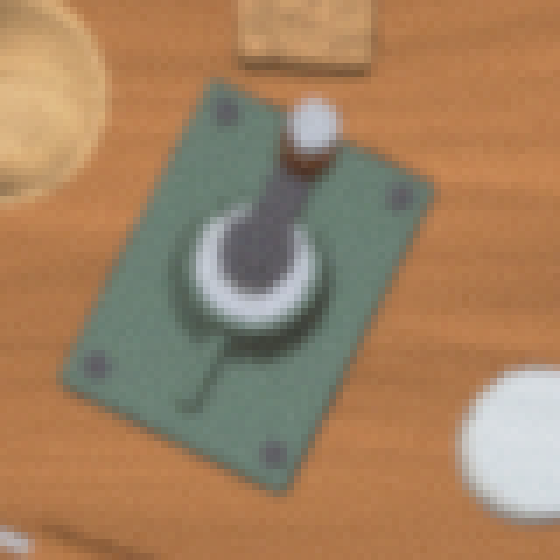

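Run:
```python
from h import *
s=dict(np.load("pics/scene0.npz"));t=dict(np.load("pics/top0.npz"))
S=lambda x,y:(260+x/7-.5,140+y/7-.5)
T=lambda x,y:(300+x/7-.5,155+y/7-.5)
def tri(a,b):
    o1,d1=ray(t,*a);o2,d2=ray(s,*b)
    k=np.linalg.lstsq(np.c_[d1,-d2],o2-o1,rcond=None)[0]
    p,q=o1+d1*k[0],o2+d2*k[1]; return ((p+q)/2).round(4),(p-q).round(4)
print("cap",tri(T(314,124),S(277,134)))
print("hub",tri(T(257,258),S(398,226)))
for z in(.158,.160,.162): print("cap plane",z,onplane(t,*T(314,124),z).round(4),onplane(s,*S(277,134),z).round(4))
for z in(.108,.111,.114): print("hub plane",z,onplane(t,*T(257,258),z).round(4),onplane(s,*S(398,226),z).round(4))
# rim: white(thread)/boss
print("foot bolts top",np.mean([onplane(t,*T(*p),.02) for p in[(226,112),(402,197),(97,365),(275,453)]],0).round(4))
print("foot bolts scene",np.mean([onplane(s,*S(*p),.02) for p in[(262,318),(545,315),(251,458),(550,455)]],0).round(4))
print("rim top",onplane(t,*T(253,268),.07).round(4))
# other heights: tall obstacles near
for n,c in(("t",t),("s",s)):
  P=cloud(c).reshape(-1,3); m=(P[:,2]>.125)&(np.hypot(P[:,0]-.6,P[:,1]+.09)<.25); Q=P[m]
  print(n,len(Q),Q.min(0).round(3),Q.max(0).round(3))
```

```text
cap (array([ 0.5958, -0.0884,  0.163 ]), array([-0.0014,  0.0008, -0.0003]))
hub (array([ 0.5526, -0.0691,  0.1116]), array([-0.004 ,  0.0026, -0.0008]))
cap plane 0.158 [ 0.5961 -0.0883  0.158 ] [ 0.5943 -0.0945  0.158 ]
cap plane 0.16 [ 0.5957 -0.0881  0.16  ] [ 0.5951 -0.0923  0.16  ]
cap plane 0.162 [ 0.5953 -0.088   0.162 ] [ 0.596  -0.0901  0.162 ]
hub plane 0.108 [ 0.5511 -0.068   0.108 ] [ 0.5528 -0.0745  0.108 ]
hub plane 0.111 [ 0.5506 -0.0678  0.111 ] [ 0.5542 -0.0714  0.111 ]
hub plane 0.114 [ 0.5501 -0.0677  0.114 ] [ 0.5555 -0.0684  0.114 ]
foot bolts top [ 0.5555 -0.0688  0.02  ]
foot bolts scene [ 0.5551 -0.0718  0.02  ]
rim top [ 0.5531 -0.0679  0.07  ]
t 68 [ 0.585 -0.1    0.125] [ 0.605 -0.077  0.169]
s 95 [ 0.584 -0.099  0.125] [ 0.607 -0.077  0.164]
```

Triangulated, the hub axis comes out near (0.555, -0.070) and the cap near (0.596, -0.0885). That puts them 45 mm apart, which matches the given arm length. The crank lies at about -24°. I'll turn the tool so that tool x is world y and tool y is world x, then move over the handle.

Call:
{"name": "send_rows", "arguments": {"commands": [{"translation": [0, 0, 0], "rot": [0, 0, -6.5], "grip": 0.085}, {"translation": [0, 0, 0], "rot": [0, 0, -6.5], "grip": 0.085}, {"translation": [0, 0, 0], "rot": [0, 0, -6.5], "grip": 0.085}, {"translation": [0, 0, 0], "rot": [0, 0, -6.5], "grip": 0.085}, {"translation": [0, 0, 0], "rot": [0, 0, 0], "grip": 0.085}], "force": 40}}

```text
t: 0.57
eef_pos: [0.296, 0.6064, 0.2479]
tool_rot: [0.0, 0.706, 0.708, -0.0]
contact_force: [-0.4, 0.2, 0.9]
gripper_width: 0.994
```

Call:
{"name": "send_rows", "arguments": {"commands": [{"translation": [-0.035, 0.015, 0], "rot": [0, 0, 0], "grip": 0.085}, {"translation": [-0.035, 0.015, 0], "rot": [0, 0, 0], "grip": 0.085}, {"translation": [-0.035, 0.015, 0], "rot": [0, 0, 0], "grip": 0.085}, {"translation": [-0.035, 0.015, 0], "rot": [0, 0, 0], "grip": 0.085}, {"translation": [-0.035, 0.015, 0], "rot": [0, 0, 0], "grip": 0.085}]}}

```text
t: 0.98
eef_pos: [0.3713, 0.4299, 0.2482]
tool_rot: [-0.0, 0.709, 0.706, -0.0]
contact_force: [0.7, -0.7, 0.8]
gripper_width: 0.995
```

Call:
{"name": "send_rows", "arguments": {"commands": [{"translation": [-0.035, 0.015, 0], "rot": [0, 0, 0], "grip": 0.085}, {"translation": [-0.035, 0.015, 0], "rot": [0, 0, 0], "grip": 0.085}, {"translation": [-0.035, 0.015, 0], "rot": [0, 0, 0], "grip": 0.085}, {"translation": [-0.035, 0.015, 0], "rot": [0, 0, 0], "grip": 0.085}, {"translation": [-0.035, 0.015, 0], "rot": [0, 0, 0], "grip": 0.085}]}}

```text
t: 1.4
eef_pos: [0.4462, 0.2548, 0.2484]
tool_rot: [-0.0, 0.709, 0.706, 0.0]
contact_force: [0.4, 0.7, 0.0]
gripper_width: 0.994
```

Call:
{"name": "send_rows", "arguments": {"commands": [{"translation": [-0.035, 0.015, 0], "rot": [0, 0, 0], "grip": 0.085}, {"translation": [-0.035, 0.015, 0], "rot": [0, 0, 0], "grip": 0.085}, {"translation": [-0.035, 0.015, 0], "rot": [0, 0, 0], "grip": 0.085}, {"translation": [-0.035, 0.015, 0], "rot": [0, 0, 0], "grip": 0.085}, {"translation": [-0.035, 0.015, 0], "rot": [0, 0, 0], "grip": 0.085}]}}

```text
t: 1.82
eef_pos: [0.5212, 0.0799, 0.2484]
tool_rot: [-0.0, 0.709, 0.706, 0.0]
contact_force: [0.4, -0.1, -0.2]
gripper_width: 0.994
```

Call:
{"name": "send_rows", "arguments": {"commands": [{"translation": [-0.035, 0.015, 0], "rot": [0, 0, 0], "grip": 0.085}, {"translation": [-0.035, 0.015, 0], "rot": [0, 0, 0], "grip": 0.085}, {"translation": [-0.035, 0.015, 0], "rot": [0, 0, 0], "grip": 0.085}, {"translation": [-0.035, 0.015, 0], "rot": [0, 0, 0], "grip": 0.085}, {"translation": [-0.028, 0.015, 0], "rot": [0, 0, 0], "grip": 0.085}]}}

```text
t: 2.23
eef_pos: [0.5961, -0.0897, 0.2484]
tool_rot: [0.0, 0.709, 0.705, -0.0]
contact_force: [0.5, -0.0, -0.1]
gripper_width: 0.995
```

Run:
```python
from station import *
from h import *
o=get_obs(); print(o["eef_pos"],o["tool_rot"],o["q"].round(2),o["contact_force"].round(1))
c=read_camera("wrist"); np.savez("pics/wrist1.npz",**c)
cv2.imwrite("pics/wrist1.png",c["pixels"][:,:,::-1])
for nm,p in dict(pin=(.596,-.0885,.16),hub=(.555,-.07,.112)).items(): print(nm,proj(c,p))
```

```text
[ 0.59605325 -0.08965296  0.24840271] [ 2.90151453e-04  7.09242917e-01  7.04964078e-01 -2.22890640e-04] [-0.16  0.36  0.26  1.75 -0.1   1.04  1.71] [ 0.5 -0.  -0.1]
pin [318.17376233 208.76260409]
hub [337.68936761 149.7882645 ]
```

View pics/wrist1.png

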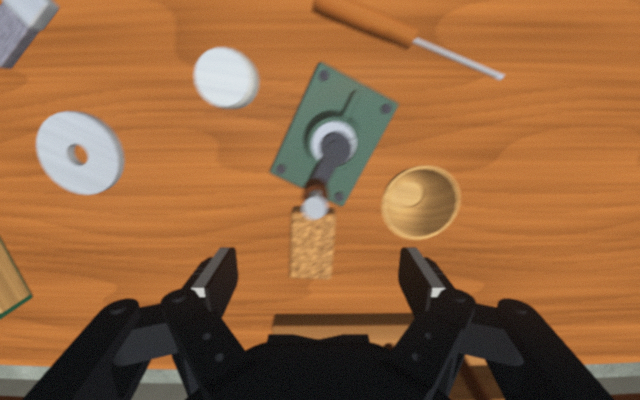

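The wrist view shows the cap at (315,207) and the hub near (334,150), both within 4 px of the predicted positions. I'll refine the measurement on this close view.

Run:
```python
from h import *
c=dict(np.load("pics/wrist1.npz"))
u0,v0,u1,v1=265,55,405,225
cv2.imwrite("pics/wrist1z.png",cv2.resize(c["pixels"][v0:v1,u0:u1,::-1],None,fx=3.5,fy=3.5,interpolation=cv2.INTER_NEAREST))
C=cloud(c); Z=C[...,2]
sub=lambda lo,hi,b:(Z>lo)&(Z<hi)&(np.indices(Z.shape)[1]>b[0])&(np.indices(Z.shape)[1]<b[2])&(np.indices(Z.shape)[0]>b[1])&(np.indices(Z.shape)[0]<b[3])
b=(u0,v0,u1,v1)
for nm,lo,hi in [("bench",-.01,.01),("foot",.013,.023),("rim",.062,.076),("arm",.095,.108),("hub",.108,.12),("handletop",.12,.14),("cap",.15,.175)]:
    m=sub(lo,hi,b); P=C[m]; vv,uu=np.where(m)
    print(nm,m.sum(),np.median(P,0).round(4),P.mean(0).round(4),P.std(0).round(4),"px",uu.mean().round(1),vv.mean().round(1),uu.min(),uu.max(),vv.min(),vv.max())
np.set_printoptions(linewidth=200)
print((Z[130:220:3,300:352:3]*1000).round(0).astype(int))
```

```text
bench 10970 [ 0.5487 -0.0512  0.0006] [ 0.5547 -0.0671  0.0007] [0.0728 0.0644 0.0011] px 334.0 134.8 266 404 56 224
foot 7067 [ 0.5375 -0.0652  0.0185] [ 0.5463 -0.0659  0.0184] [0.0464 0.0414 0.0013] px 336.0 131.0 271 404 61 219
rim 891 [ 0.5511 -0.0709  0.0709] [ 0.5505 -0.0703  0.0693] [0.0162 0.0194 0.0034] px 334.8 139.9 309 362 115 169
arm 890 [ 0.5644 -0.077   0.106 ] [ 0.5624 -0.075   0.1051] [0.0145 0.0098 0.0023] px 332.0 156.2 307 354 130 192
hub 454 [ 0.555  -0.0716  0.1131] [ 0.5585 -0.0728  0.1124] [0.0131 0.0093 0.0026] px 334.8 153.5 306 353 132 195
handletop 330 [ 0.5878 -0.0894  0.1327] [ 0.5879 -0.0894  0.1311] [0.004  0.0066 0.004 ] px 317.1 189.4 304 330 180 201
cap 448 [ 0.5932 -0.0895  0.1612] [ 0.5931 -0.0896  0.1612] [0.005  0.0049 0.0007] px 316.8 205.8 305 329 194 217
[[ 18  18  21  32  70  71  61  61  63  61  60  60  98 102  59  59  60  58]
 [ 19  18  22  41  71  71  61  61  61  60 106 106 106 107 107 107  60  59]
 [ 19  19  27  54  72  61  62  61  62 108 107 106 108 108 108 107 107  59]
 [ 18  18  25  71  70  63  63  63 107 107 108 108 113 114 111 108 1
[... 1258 characters left out ...]
 18  19  18  18  17  18]
 [  1   0 133 133 130 140 138 134 133 133  18  18  19  24  24  20  19  15]
 [  0   0 133 133 161 161 162 161 126 133 132  19  23  23  23  17  18   0]
 [ -1   1 134 161 161 161 160 161 161 159  17  19  19  24  24  19  13   1]
 [  1   0 160 161 161 161 161 162 162 161   1  -1  18  19  19  18   0   2]
 [  6   4 161 160 162 162 161 161 160 162  -1  -1   0   0  17   1   1   0]
 [ 17  16 162 161 161 160 162 162 161 162  12  11   1   2   0   2   0   1]
 [ 30  29 161 162 161 161 161 161 160 162  21  22 374   1   0  -1   1   0]
 [ 32  32  33 161 161 162 161 161 161  33  32  30  30   1   1   1   1   1]
 [ 33  32  32  33  31 161 161  32  32  33  33  32  30  -1   1   1   0   2]]
```

View pics/wrist1z.png

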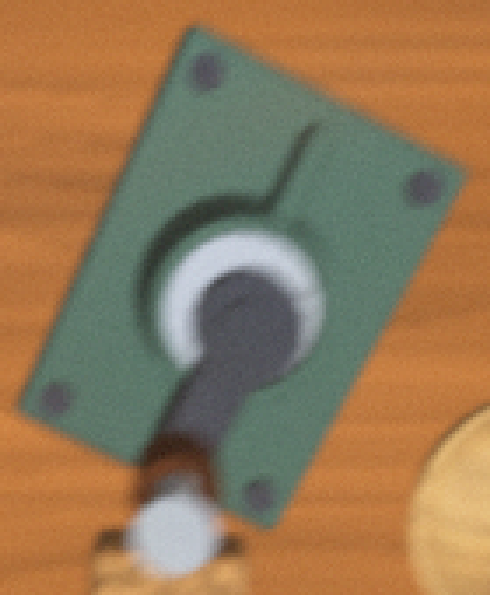

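The depth is consistent: bench about 0, rim 71 mm, arm 103 mm, hub 113 mm and cap 161 mm. That puts screw_height near -3 mm, so the drop should come after roughly 135° backward. The pin is at about (0.595, -0.089). I'll descend with the fingertips about 10 mm above the handle's underside.

Call:
{"name": "send_rows", "arguments": {"commands": [{"translation": [0, -0.001, 0.028], "rot": [0, 0, 0], "grip": 0.085}, {"translation": [0, 0, 0.028], "rot": [0, 0, 0], "grip": 0.085}, {"translation": [0, 0, 0.028], "rot": [0, 0, 0], "grip": 0.085}, {"translation": [0, 0, 0.024], "rot": [0, 0, 0], "grip": 0.085}, {"translation": [0, 0, 0.01], "rot": [0, 0, 0], "grip": 0.085}]}}

```text
t: 2.7
eef_pos: [0.5927, -0.0857, 0.1269]
tool_rot: [-0.002, 0.708, 0.706, -0.002]
contact_force: [-1.0, 1.1, 0.1]
gripper_width: 0.993
```

Call:
{"name": "send_rows", "arguments": {"commands": [{"translation": [0, 0, 0], "rot": [0, 0, 0], "grip": 0.045}, {"translation": [0, 0, 0], "rot": [0, 0, 0], "grip": 0.04}, {"translation": [0, 0, 0], "rot": [0, 0, 0], "grip": 0.035}, {"translation": [0, 0, 0], "rot": [0, 0, 0], "grip": 0.035}, {"translation": [0, 0, 0], "rot": [0, 0, 0], "grip": 0.035}], "force": 30}}

```text
t: 3.12
eef_pos: [0.5958, -0.0864, 0.1318]
tool_rot: [0.001, 0.707, 0.707, 0.001]
contact_force: [0.3, -0.1, 0.7]
gripper_width: 0.409
```

Run:
```python
from station import *
from h import *
for n in("wrist","scene"):
    c=read_camera(n); np.savez(f"pics/{n}2.npz",**c)
    im=c["pixels"][:,:,::-1]
    if n=="scene": im=cv2.resize(im[120:220,240:380],None,fx=4,fy=4)
    cv2.imwrite(f"pics/{n}2.png",im)
```

```text
(no output)
```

View pics/wrist2.png

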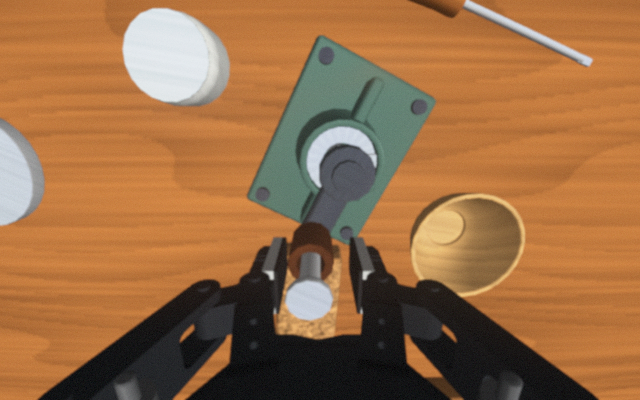

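View pics/scene2.png

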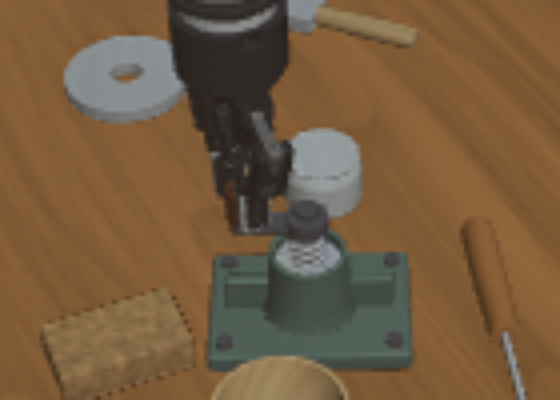

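The wrist view shows the fingers straddling the handle, with the handle at pixel column 310 and the jaw centre at about 316. The jaws sit 3 mm too far toward +y, so I'll centre them and then close.

Call:
{"name": "send_rows", "arguments": {"commands": [{"translation": [-0.0015, 0, 0.001], "rot": [0, 0, 0], "grip": 0.035}, {"translation": [-0.0015, 0, 0], "rot": [0, 0, 0], "grip": 0.035}, {"translation": [0, 0, 0], "rot": [0, 0, 0], "grip": 0.02}, {"translation": [0, 0, 0], "rot": [0, 0, 0], "grip": 0.015}, {"translation": [0, 0, 0], "rot": [0, 0, 0], "grip": 0.015}], "force": 40}}

```text
t: 3.63
eef_pos: [0.5949, -0.0898, 0.1295]
tool_rot: [0.0, 0.707, 0.707, -0.0]
contact_force: [-1.2, -0.6, 2.5]
gripper_width: 0.272
```

```bash
cat > look.py <<'E'
import sys
from station import *
from h import *
tag=sys.argv[1]
o=get_obs(); print("t",o["t"].round(2),"tcp",o["eef_pos"].round(4),"F",o["contact_force"].round(1),"w",o["gripper_width"].round(3),"vel",abs(o["joint_vel"]).max().round(3))
for n in sys.argv[2:]:
    c=read_camera(n); np.savez(f"pics/{n}{tag}.npz",**c)
    im=c["pixels"][:,:,::-1]
    if n=="scene": im=cv2.resize(im[120:220,240:380],None,fx=4,fy=4)
    cv2.imwrite(f"pics/{n}{tag}.png",im)
    C=cloud(c); Z=C[...,2]
    # hub cylinder and arm: use xy window round axis
    r=np.hypot(C[...,0]-.554,C[...,1]+.071)
    m=(r<.0085)&(Z>.085)&(Z<.125)
    rim=(r>.024)&(r<.030)&(Z>.066)&(Z<.076)
    m2=(r<.016)&(r>.011)&(Z>.075)&(Z<.118)
    if m.sum()>5: print(n,"hub z",m.sum(),np.median(Z[m]).round(4),"outer",np.median(Z[m2]).round(4),"rim",rim.sum(),np.median(Z[rim]).round(4) if rim.sum() else None)
    else: print(n,"hub hidden")
E
python3 look.py 3 wrist scene
```

```text
Traceback (most recent call last):
  File "look.py", line 5, in <module>
    o=get_obs(); print("t",o["t"].round(2),"tcp",o["eef_pos"].round(4),"F",o["contact_force"].round(1),"w",o["gripper_width"].round(3),"vel",abs(o["joint_vel"]).max().round(3))
                           ^^^^^^^^^^^^
AttributeError: 'float' object has no attribute 'round'
```

```bash
sed -i 's/o\["t"\].round(2)/round(float(o["t"]),2)/; s/o\["gripper_width"\].round(3)/round(float(o["gripper_width"]),3)/' look.py
python3 look.py 3 wrist scene
```

```text
t 3.63 tcp [ 0.5949 -0.0898  0.1295] F [-1.2 -0.6  2.5] w 0.272 vel 0.002
wrist hub z 798 0.1132 outer 0.107 rim 1270 0.0713
scene hub z 20 0.1135 outer 0.0972 rim 59 0.0709
```

View pics/wrist3.png

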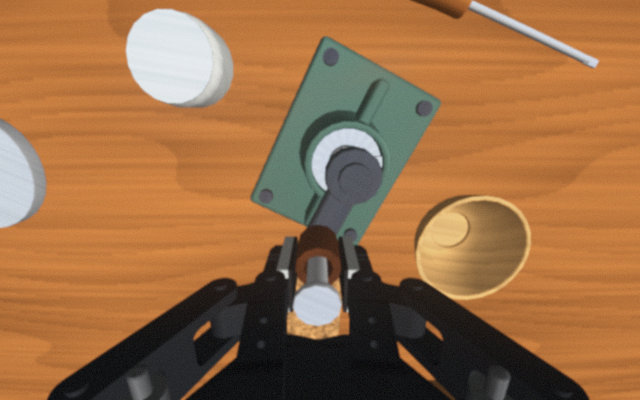

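The handle is gripped, with the opening at 23 mm. The hub top at 0.113 confirms a height of about -3 mm. I'll lift the handle 6 mm and work out the circle waypoints.

Call:
{"name": "send_rows", "arguments": {"commands": [{"translation": [0, 0, -0.002], "rot": [0, 0, 0], "grip": 0.015}, {"translation": [0, 0, -0.002], "rot": [0, 0, 0], "grip": 0.015}, {"translation": [0, 0, -0.002], "rot": [0, 0, 0], "grip": 0.015}, {"translation": [0, 0, 0], "rot": [0, 0, 0], "grip": 0.015}, {"translation": [0, 0, 0], "rot": [0, 0, 0], "grip": 0.015}]}}

```text
t: 4.15
eef_pos: [0.595, -0.0891, 0.1354]
tool_rot: [0.0, 0.707, 0.707, 0.0]
contact_force: [-0.8, 0.9, -1.2]
gripper_width: 0.264
```

```bash
python3 look.py 4 wrist scene
python3 - <<'E'
from h import *
c=dict(np.load("pics/wrist4.npz")); C=cloud(c); Z=C[...,2]
r=np.hypot(C[...,0]-.554,C[...,1]+.071)
m=(r<.025)&(Z>.1115)&(Z<.116); print("hub top c",C[m].mean(0).round(4),m.sum(), C[m].min(0).round(4),C[m].max(0).round(4))
m=(r<.04)&(Z>.150)
r2=np.hypot(C[...,0]-.595,C[...,1]+.0893); m=(r2<.015)&(Z>.155)&(Z<.166); print("cap",C[m].mean(0).round(4),m.sum())
m=(r2<.013)&(Z>.13)&(Z<.145); print("handle top",np.median(C[m],0).round(4),m.sum())
# circle
ph=np.radians(-24.3)
for k in range(0,31):
    a=ph+np.radians(6*k); b=a+np.radians(6)
    d=.045*np.array([np.sin(b)-np.sin(a),np.cos(b)-np.cos(a)])*1000
    print(6*k,"->",6*k+6,d.round(2), end=" | " if (k+1)%5 else "\n")
E
```

```text
t 4.15 tcp [ 0.595  -0.0891  0.1354] F [-0.8  0.9 -1.2] w 0.264 vel 0.003
wrist hub z 746 0.1132 outer 0.1071 rim 1221 0.0713
scene hub z 22 0.1132 outer 0.1014 rim 55 0.0704
hub top c [ 0.5531 -0.0695  0.1133] 800 [ 0.5446 -0.0783  0.1115] [ 0.5623 -0.0607  0.1151]
cap [ 0.5929 -0.0897  0.1605] 2007
handle top [ 0.5892 -0.0891  0.1387] 1232
0 -> 6 [4.39 1.71] | 6 -> 12 [4.54 1.24] | 12 -> 18 [4.65 0.76] | 18 -> 24 [4.7  0.27] | 24 -> 30 [ 4.71 -0.22]
30 -> 36 [ 4.66 -0.71] | 36 -> 42 [ 4.56 -1.2 ] | 42 -> 48 [ 4.41 -1.66] | 48 -> 54 [ 4.21 -2.12] | 54 -> 60 [ 3.96 -2.54]
60 -> 66 [ 3.68 -2.95] | 66 -> 72 [ 3.35 -3.31] | 72 -> 78 [ 2.98 -3.64] | 78 -> 84 [ 2.59 -3.94] | 84 -> 90 [ 2.16 -4.19]
90 -> 96 [ 1.71 -4.39] | 96 -> 102 [ 1.24 -4.54] | 102 -> 108 [ 0.76 -4.65] | 108 -> 114 [ 0.27 -4.7 ] | 114 -> 120 [-0.22 -4.71]
120 -> 126 [-0.71 -4.66] | 126 -> 132 [-1.2  -4.56] | 132 -> 138 [-1.66 -4.41] | 138 -> 144 [-2.12 -4.21] | 144 -> 150 [-2.54 -3.96]
150 -> 156 [-2.95 -3.68] | 156 -> 162 [-3.31 -3.35] | 162 -> 168 [-3.64 -2.98] | 168 -> 174 [-3.94 -2.59] | 174 -> 180 [-4.19 -2.16]
180 -> 186 [-4.39 -1.71] |
```

View pics/wrist4.png

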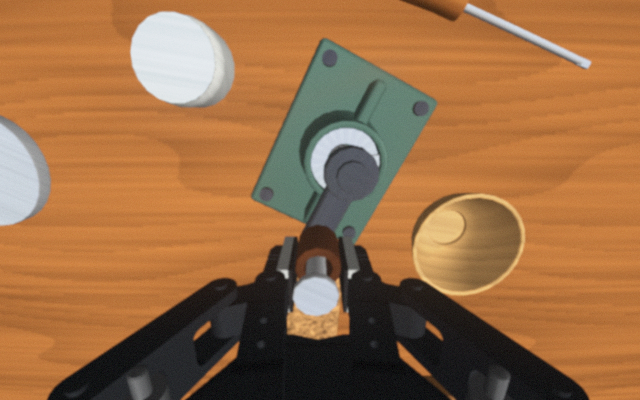

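The handle's underside is now at 109 mm and the screw hasn't moved. I'll wind backward 6° per row.

Call:
{"name": "send_rows", "arguments": {"commands": [{"translation": [0.0044, 0.0017, 0], "rot": [0, 0, 0], "grip": 0.015}, {"translation": [0.0045, 0.0013, 0], "rot": [0, 0, 0], "grip": 0.015}, {"translation": [0.0047, 0.0008, 0], "rot": [0, 0, 0], "grip": 0.015}, {"translation": [0.0047, 0.0003, 0], "rot": [0, 0, 0], "grip": 0.015}, {"translation": [0.0047, -0.0002, 0], "rot": [0, 0, 0], "grip": 0.015}]}}

```text
t: 4.67
eef_pos: [0.5995, -0.068, 0.1356]
tool_rot: [0.001, 0.708, 0.707, -0.0]
contact_force: [1.1, -4.6, 0.2]
gripper_width: 0.263
```

```bash
python3 look.py 5 wrist scene
```

```text
t 4.67 tcp [ 0.5995 -0.068   0.1356] F [ 1.1 -4.6  0.2] w 0.263 vel 0.098
wrist hub z 723 0.1137 outer 0.1075 rim 1391 0.0714
scene hub z 22 0.1134 outer 0.1027 rim 52 0.0705
```

View pics/wrist5.png

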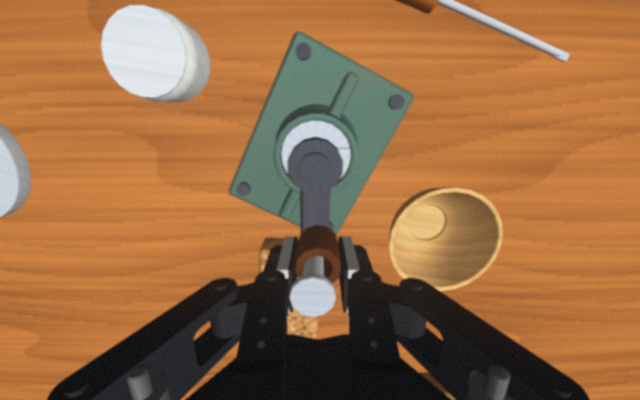

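The crank turns with the handle. The arm now points almost straight along +x, and the hub rose about 0.5 mm, as expected. Continuing.

Call:
{"name": "send_rows", "arguments": {"commands": [{"translation": [0.0047, -0.0007, 0], "rot": [0, 0, 0], "grip": 0.015}, {"translation": [0.0046, -0.0012, 0], "rot": [0, 0, 0], "grip": 0.015}, {"translation": [0.0044, -0.0017, 0], "rot": [0, 0, 0], "grip": 0.015}, {"translation": [0.0042, -0.0021, 0], "rot": [0, 0, 0], "grip": 0.015}, {"translation": [0.004, -0.0025, 0], "rot": [0, 0, 0], "grip": 0.015}]}}

```text
t: 5.18
eef_pos: [0.5925, -0.0451, 0.1361]
tool_rot: [0.002, 0.707, 0.707, 0.001]
contact_force: [3.6, -4.2, 0.7]
gripper_width: 0.266
```

```bash
python3 look.py 6 wrist scene
```

```text
t 5.18 tcp [ 0.5925 -0.0451  0.1361] F [ 3.6 -4.2  0.7] w 0.266 vel 0.088
wrist hub z 660 0.1145 outer 0.1084 rim 1157 0.0713
scene hub hidden
```

Call:
{"name": "send_rows", "arguments": {"commands": [{"translation": [0.0037, -0.003, 0], "rot": [0, 0, 0], "grip": 0.015}, {"translation": [0.0034, -0.0033, 0], "rot": [0, 0, 0], "grip": 0.015}, {"translation": [0.003, -0.0036, 0], "rot": [0, 0, 0], "grip": 0.015}, {"translation": [0.0026, -0.0039, 0], "rot": [0, 0, 0], "grip": 0.015}, {"translation": [0.0022, -0.0042, 0], "rot": [0, 0, 0], "grip": 0.015}]}}

```text
t: 5.7
eef_pos: [0.5745, -0.0291, 0.136]
tool_rot: [0.002, 0.707, 0.707, 0.002]
contact_force: [6.3, -0.7, 0.5]
gripper_width: 0.268
```

```bash
python3 look.py 7 wrist scene
```

```text
t 5.7 tcp [ 0.5745 -0.0291  0.136 ] F [ 6.3 -0.7  0.5] w 0.268 vel 0.122
wrist hub z 601 0.1151 outer 0.1089 rim 918 0.0712
scene hub hidden
```

View pics/wrist7.png

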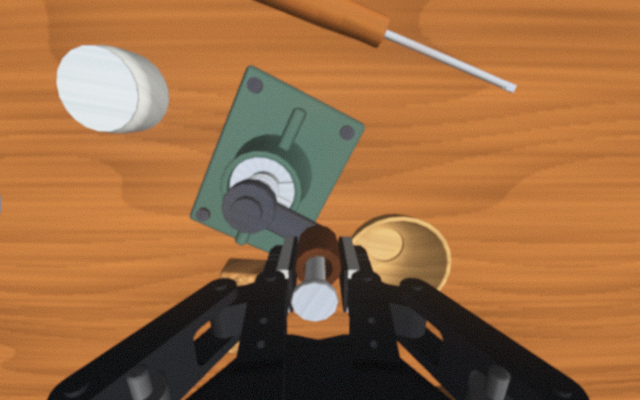

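View pics/scene7.png

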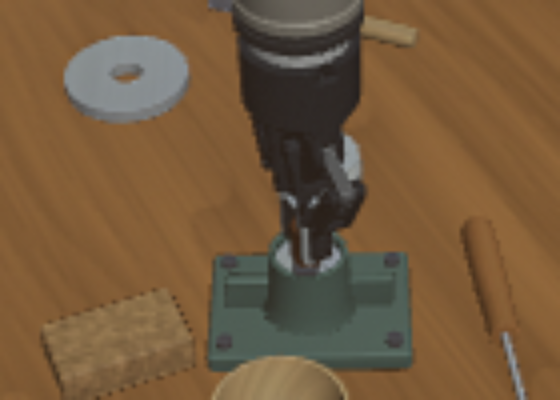

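At 90° backward the hub top is at 0.1151, about 1 mm below the lip. The wrist view shows the handle gripped at (318,255) and the hub at (250,205). The drop should come within the next 60°.

Call:
{"name": "send_rows", "arguments": {"commands": [{"translation": [0.0017, -0.0044, 0], "rot": [0, 0, 0], "grip": 0.015}, {"translation": [0.0012, -0.0045, 0], "rot": [0, 0, 0], "grip": 0.015}, {"translation": [0.0008, -0.0047, 0], "rot": [0, 0, 0], "grip": 0.015}, {"translation": [0.0003, -0.0047, 0], "rot": [0, 0, 0], "grip": 0.015}, {"translation": [-0.0002, -0.0047, 0], "rot": [0, 0, 0], "grip": 0.015}]}}

```text
t: 6.22
eef_pos: [0.5508, -0.0249, 0.1357]
tool_rot: [0.001, 0.707, 0.707, 0.001]
contact_force: [5.2, 0.4, 0.6]
gripper_width: 0.262
```

```bash
python3 look.py 8 wrist scene top
```

```text
t 6.22 tcp [ 0.5508 -0.0249  0.1357] F [5.2 0.4 0.6] w 0.262 vel 0.132
wrist hub z 507 0.1156 outer 0.1093 rim 769 0.0713
scene hub z 16 0.1155 outer 0.0931 rim 41 0.0711
top hub hidden
```

View pics/wrist8.png

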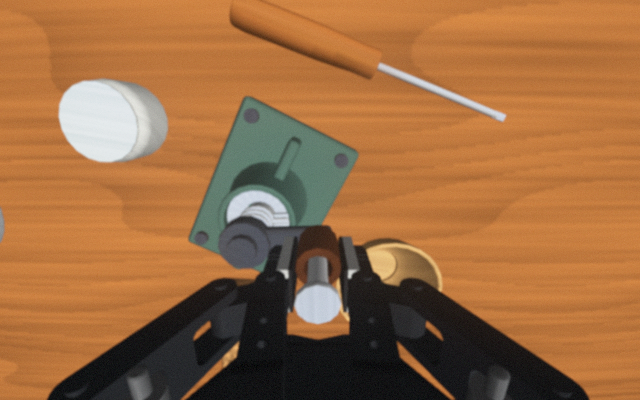

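View pics/top8.png

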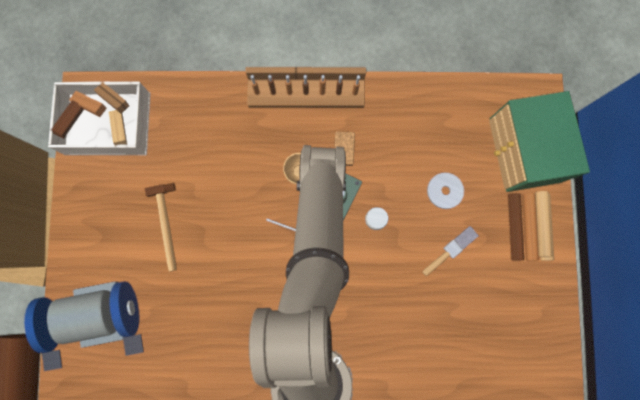

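The wrist and scene views agree on about -0.6 mm. The bowl and sanding block haven't moved. Continuing another 30°.

Call:
{"name": "send_rows", "arguments": {"commands": [{"translation": [-0.0007, -0.0047, 0], "rot": [0, 0, 0], "grip": 0.015}, {"translation": [-0.0012, -0.0046, 0], "rot": [0, 0, 0], "grip": 0.015}, {"translation": [-0.0017, -0.0044, 0], "rot": [0, 0, 0], "grip": 0.015}, {"translation": [-0.0021, -0.0042, 0], "rot": [0, 0, 0], "grip": 0.015}, {"translation": [-0.0025, -0.004, 0], "rot": [0, 0, 0], "grip": 0.015}]}}

```text
t: 6.78
eef_pos: [0.5277, -0.0329, 0.1354]
tool_rot: [-0.0, 0.707, 0.707, 0.001]
contact_force: [2.8, 4.0, -0.6]
gripper_width: 0.262
```

```bash
python3 look.py 9 wrist scene
```

```text
t 6.78 tcp [ 0.5277 -0.0329  0.1354] F [ 2.8  4.  -0.6] w 0.262 vel 0.103
wrist hub z 145 0.1083 outer 0.1016 rim 603 0.0712
scene hub z 18 0.1077 outer 0.1008 rim 46 0.071
```

View pics/wrist9.png

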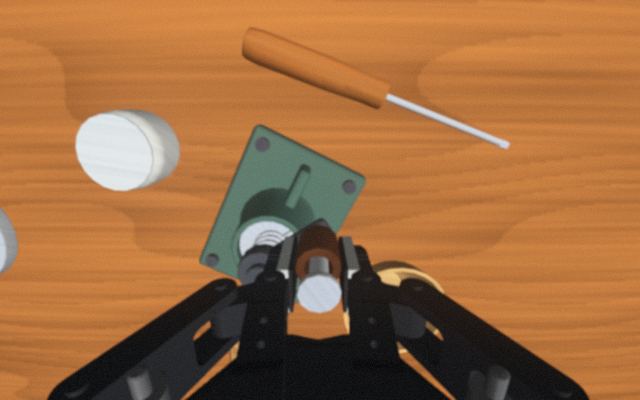

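View pics/scene9.png

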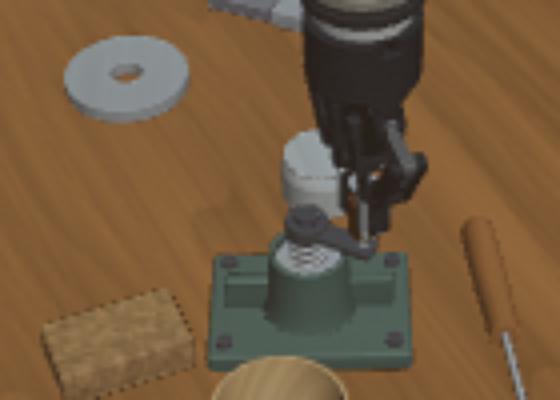

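The screw has dropped: hub z is 0.1077 to 0.1083, so the height is about -8 mm. I'll hold for a moment and measure again.

Call:
{"name": "send_rows", "arguments": {"commands": [{"translation": [0, 0, 0], "rot": [0, 0, 0], "grip": 0.015}, {"translation": [0, 0, 0], "rot": [0, 0, 0], "grip": 0.015}, {"translation": [0, 0, 0], "rot": [0, 0, 0], "grip": 0.015}, {"translation": [0, 0, 0], "rot": [0, 0, 0], "grip": 0.015}, {"translation": [0, 0, 0], "rot": [0, 0, 0], "grip": 0.015}]}}

```text
t: 7.3
eef_pos: [0.5275, -0.034, 0.1351]
tool_rot: [-0.0, 0.707, 0.707, -0.0]
contact_force: [-0.8, 0.4, -0.6]
gripper_width: 0.264
```

```bash
python3 look.py 10 wrist scene
python3 - <<'E'
import numpy as np
# forward (clockwise) from current angle
p=np.array([.5277,-.0329])
for c in([.554,-.071],[.5531,-.0695],[.555,-.070]):
    v=p-c; print(np.degrees(np.arctan2(v[1],v[0])).round(1),np.hypot(*v).round(4))
E
```

```text
t 7.3 tcp [ 0.5275 -0.034   0.1351] F [-0.8  0.4 -0.6] w 0.264 vel 0.002
wrist hub z 115 0.1083 outer 0.1017 rim 600 0.0712
scene hub z 20 0.1078 outer 0.0987 rim 55 0.0711
124.6 0.0463
124.8 0.0446
126.3 0.0461
```

The screw is settled at about -8.0 mm and the tool force is near zero. Next I'll compute the table for one forward (clockwise) turn.

Run:
```python
import numpy as np
a=np.radians(124.7-6*np.arange(61)); x=45*np.cos(a);y=45*np.sin(a)
ry=np.diff(np.round(y,1)).round(1);rx=np.diff(np.round(x,1)).round(1)
for i in range(0,60,5): print(i*6,[(float(ry[j]),float(rx[j])) for j in range(i,i+5)], "tcp rel", (x[i+5]-x[0]).round(1),(y[i+5]-y[0]).round(1))
```

```text
0 [(2.5, 4.0), (2.0, 4.2), (1.6, 4.5), (1.1, 4.5), (0.6, 4.7)] tcp rel 21.9 7.9
30 [(0.2, 4.7), (-0.4, 4.7), (-0.8, 4.7), (-1.3, 4.5), (-1.8, 4.3)] tcp rel 44.8 3.7
60 [(-2.2, 4.2), (-2.7, 3.9), (-3.1, 3.6), (-3.4, 3.2), (-3.7, 2.9)] tcp rel 62.6 -11.4
90 [(-4.0, 2.5), (-4.2, 2.0), (-4.5, 1.6), (-4.5, 1.1), (-4.7, 0.6)] tcp rel 70.5 -33.3
120 [(-4.7, 0.2), (-4.7, -0.4), (-4.7, -0.8), (-4.5, -1.3), (-4.3, -1.8)] tcp rel 66.3 -56.2
150 [(-4.2, -2.2), (-3.9, -2.7), (-3.6, -3.1), (-3.2, -3.4), (-2.9, -3.7)] tcp rel 51.2 -74.0
180 [(-2.5, -4.0), (-2.0, -4.2), (-1.6, -4.5), (-1.1, -4.5), (-0.6, -4.7)] tcp rel 29.3 -81.8
210 [(-0.2, -4.7), (0.4, -4.7), (0.8, -4.7), (1.3, -4.5), (1.8, -4.3)] tcp rel 6.4 -77.7
240 [(2.2, -4.2), (2.7, -3.9), (3.1, -3.6), (3.4, -3.2), (3.7, -2.9)] tcp rel -11.4 -62.6
270 [(4.0, -2.5), (4.2, -2.0), (4.5, -1.6), (4.5, -1.1), (4.7, -0.6)] tcp rel -19.2 -40.7
300 [(4.7, -0.2), (4.7, 0.4), (4.7, 0.8), (4.5, 1.3), (4.3, 1.8)] tcp rel -15.1 -17.8
330 [(4.2, 2.2), (3.9, 2.7), (3.6, 3.1), (3.2, 3.4), (2.9, 3.7)] tcp rel 0.0 0.0
```

Call:
{"name": "send_rows", "arguments": {"commands": [{"translation": [0.0025, 0.004, 0], "rot": [0, 0, 0], "grip": 0.015}, {"translation": [0.002, 0.0042, 0], "rot": [0, 0, 0], "grip": 0.015}, {"translation": [0.0016, 0.0045, 0], "rot": [0, 0, 0], "grip": 0.015}, {"translation": [0.0011, 0.0045, 0], "rot": [0, 0, 0], "grip": 0.015}, {"translation": [0.0006, 0.0047, 0], "rot": [0, 0, 0], "grip": 0.015}]}}

```text
t: 7.82
eef_pos: [0.5494, -0.0254, 0.1348]
tool_rot: [-0.001, 0.707, 0.707, -0.0]
contact_force: [-2.9, 0.8, -2.1]
gripper_width: 0.265
```

Call:
{"name": "send_rows", "arguments": {"commands": [{"translation": [0.0002, 0.0047, 0], "rot": [0, 0, 0], "grip": 0.015}, {"translation": [-0.0004, 0.0047, 0], "rot": [0, 0, 0], "grip": 0.015}, {"translation": [-0.0008, 0.0047, 0], "rot": [0, 0, 0], "grip": 0.015}, {"translation": [-0.0013, 0.0045, 0], "rot": [0, 0, 0], "grip": 0.015}, {"translation": [-0.0018, 0.0043, 0], "rot": [0, 0, 0], "grip": 0.015}]}}

```text
t: 8.23
eef_pos: [0.5735, -0.0292, 0.1354]
tool_rot: [-0.0, 0.707, 0.707, 0.001]
contact_force: [-3.0, 4.5, -0.9]
gripper_width: 0.268
```

```bash
python3 look.py 11 wrist scene
```

```text
t 8.23 tcp [ 0.5735 -0.0292  0.1354] F [-3.   4.5 -0.9] w 0.268 vel 0.124
wrist hub z 560 0.1073 outer 0.1013 rim 925 0.0713
scene hub hidden
```

View pics/wrist11.png

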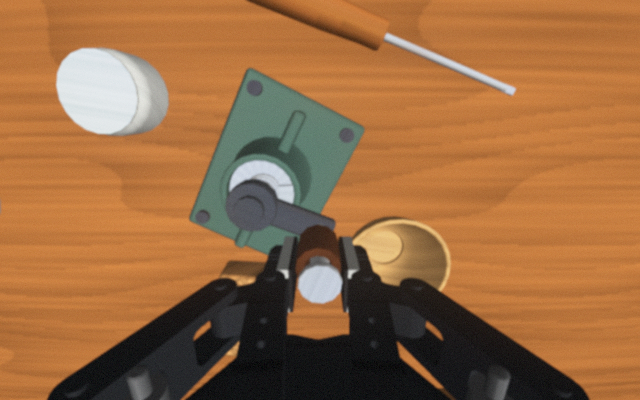

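The hub is at 0.1073 (about -9 mm) after 60° forward, so it's sinking as expected and the grip is good.

Call:
{"name": "send_rows", "arguments": {"commands": [{"translation": [-0.0022, 0.0042, 0], "rot": [0, 0, 0], "grip": 0.015}, {"translation": [-0.0027, 0.0039, 0], "rot": [0, 0, 0], "grip": 0.015}, {"translation": [-0.0031, 0.0036, 0], "rot": [0, 0, 0], "grip": 0.015}, {"translation": [-0.0034, 0.0032, 0], "rot": [0, 0, 0], "grip": 0.015}, {"translation": [-0.0037, 0.0029, 0], "rot": [0, 0, 0], "grip": 0.015}]}}

```text
t: 8.75
eef_pos: [0.5915, -0.0445, 0.1355]
tool_rot: [0.0, 0.707, 0.707, 0.001]
contact_force: [0.2, 5.7, -1.4]
gripper_width: 0.266
```

Call:
{"name": "send_rows", "arguments": {"commands": [{"translation": [-0.004, 0.0025, 0], "rot": [0, 0, 0], "grip": 0.015}, {"translation": [-0.0042, 0.002, 0], "rot": [0, 0, 0], "grip": 0.015}, {"translation": [-0.0045, 0.0016, 0], "rot": [0, 0, 0], "grip": 0.015}, {"translation": [-0.0045, 0.0011, 0], "rot": [0, 0, 0], "grip": 0.015}, {"translation": [-0.0047, 0.0006, 0], "rot": [0, 0, 0], "grip": 0.015}]}}

```text
t: 9.17
eef_pos: [0.6003, -0.0668, 0.136]
tool_rot: [0.001, 0.707, 0.707, 0.002]
contact_force: [3.0, 4.5, -0.8]
gripper_width: 0.264
```

```bash
python3 look.py 12 wrist scene
```

```text
t 9.17 tcp [ 0.6003 -0.0668  0.136 ] F [ 3.   4.5 -0.8] w 0.264 vel 0.098
wrist hub z 666 0.1059 outer 0.0998 rim 1418 0.0713
scene hub z 22 0.1063 outer 0.0985 rim 42 0.0708
```

View pics/wrist12.png

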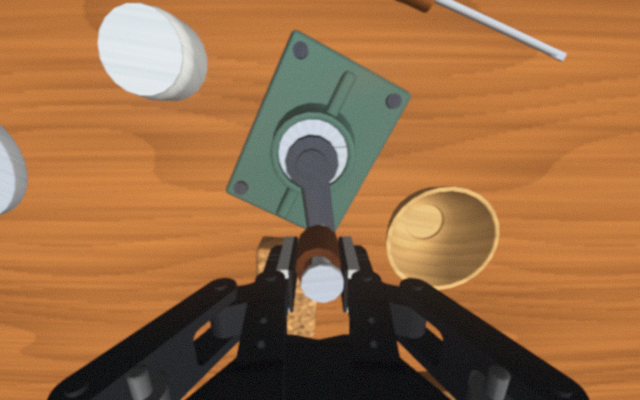

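After 120° forward the hub is at 0.106, about -10.3 mm. Continuing.

Call:
{"name": "send_rows", "arguments": {"commands": [{"translation": [-0.0047, 0.0002, 0], "rot": [0, 0, 0], "grip": 0.015}, {"translation": [-0.0047, -0.0004, 0], "rot": [0, 0, 0], "grip": 0.015}, {"translation": [-0.0047, -0.0008, 0], "rot": [0, 0, 0], "grip": 0.015}, {"translation": [-0.0045, -0.0013, 0], "rot": [0, 0, 0], "grip": 0.015}, {"translation": [-0.0043, -0.0018, 0], "rot": [0, 0, 0], "grip": 0.015}]}}

```text
t: 9.68
eef_pos: [0.5947, -0.0902, 0.1356]
tool_rot: [0.0, 0.707, 0.707, 0.001]
contact_force: [1.9, 3.2, 0.8]
gripper_width: 0.263
```

Call:
{"name": "send_rows", "arguments": {"commands": [{"translation": [-0.0042, -0.0022, 0], "rot": [0, 0, 0], "grip": 0.015}, {"translation": [-0.0039, -0.0027, 0], "rot": [0, 0, 0], "grip": 0.015}, {"translation": [-0.0036, -0.0031, 0], "rot": [0, 0, 0], "grip": 0.015}, {"translation": [-0.0032, -0.0034, 0], "rot": [0, 0, 0], "grip": 0.015}, {"translation": [-0.0029, -0.0037, 0], "rot": [0, 0, 0], "grip": 0.015}]}}

```text
t: 10.1
eef_pos: [0.5786, -0.1086, 0.1353]
tool_rot: [0.0, 0.707, 0.707, -0.0]
contact_force: [4.4, 2.8, 0.2]
gripper_width: 0.268
```

```bash
python3 look.py 13 wrist scene
```

```text
t 10.1 tcp [ 0.5786 -0.1086  0.1353] F [4.4 2.8 0.2] w 0.268 vel 0.089
wrist hub z 646 0.1045 outer 0.0984 rim 1171 0.0712
scene hub z 20 0.1047 outer 0.0962 rim 57 0.0703
```

View pics/wrist13.png

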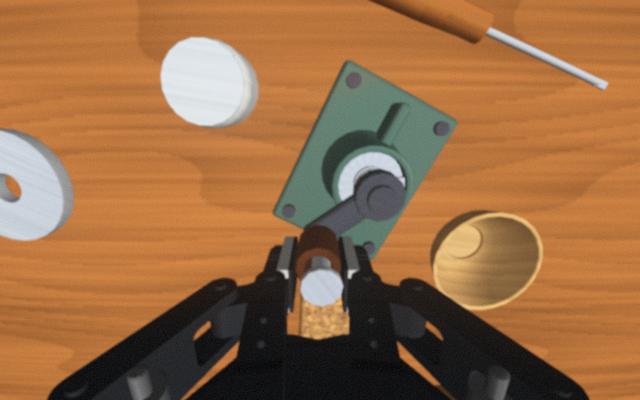

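After 180° the height is about -11.7 mm. Next are the 180°–300° rows.

Call:
{"name": "send_rows", "arguments": {"commands": [{"translation": [-0.0025, -0.004, 0], "rot": [0, 0, 0], "grip": 0.015}, {"translation": [-0.002, -0.0042, 0], "rot": [0, 0, 0], "grip": 0.015}, {"translation": [-0.0016, -0.0045, 0], "rot": [0, 0, 0], "grip": 0.015}, {"translation": [-0.0011, -0.0045, 0], "rot": [0, 0, 0], "grip": 0.015}, {"translation": [-0.0006, -0.0047, 0], "rot": [0, 0, 0], "grip": 0.015}]}}

```text
t: 10.62
eef_pos: [0.5567, -0.1163, 0.1355]
tool_rot: [0.0, 0.707, 0.707, 0.0]
contact_force: [3.8, -0.8, -2.4]
gripper_width: 0.267
```

Call:
{"name": "send_rows", "arguments": {"commands": [{"translation": [-0.0002, -0.0047, 0], "rot": [0, 0, 0], "grip": 0.015}, {"translation": [0.0004, -0.0047, 0], "rot": [0, 0, 0], "grip": 0.015}, {"translation": [0.0008, -0.0047, 0], "rot": [0, 0, 0], "grip": 0.015}, {"translation": [0.0013, -0.0045, 0], "rot": [0, 0, 0], "grip": 0.015}, {"translation": [0.0018, -0.0043, 0], "rot": [0, 0, 0], "grip": 0.015}]}}

```text
t: 11.03
eef_pos: [0.5337, -0.1116, 0.1354]
tool_rot: [0.0, 0.707, 0.707, 0.0]
contact_force: [5.1, -0.6, 0.3]
gripper_width: 0.266
```

```bash
python3 look.py 14 wrist scene
```

```text
t 11.03 tcp [ 0.5337 -0.1116  0.1354] F [ 5.1 -0.6  0.3] w 0.266 vel 0.126
wrist hub z 388 0.1033 outer 0.0971 rim 799 0.0712
scene hub z 19 0.1025 outer 0.0953 rim 57 0.0712
```

View pics/wrist14.png

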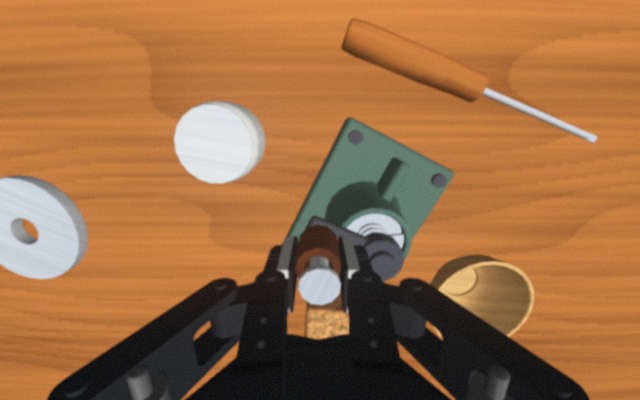

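View pics/scene14.png

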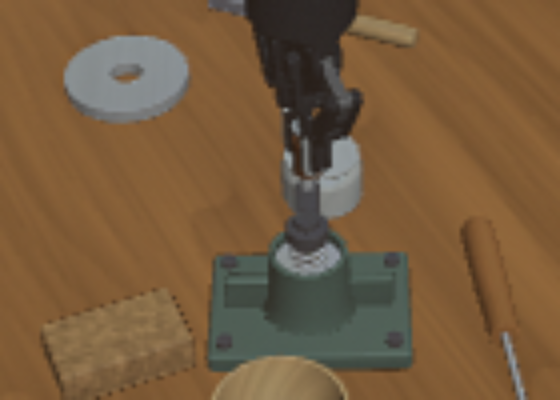

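After 240° the height is about -13 mm. Two more calls, to 300°, then I'll look again.

Call:
{"name": "send_rows", "arguments": {"commands": [{"translation": [0.0022, -0.0042, 0], "rot": [0, 0, 0], "grip": 0.015}, {"translation": [0.0027, -0.0039, 0], "rot": [0, 0, 0], "grip": 0.015}, {"translation": [0.0031, -0.0036, 0], "rot": [0, 0, 0], "grip": 0.015}, {"translation": [0.0034, -0.0032, 0], "rot": [0, 0, 0], "grip": 0.015}, {"translation": [0.0037, -0.0029, 0], "rot": [0, 0, 0], "grip": 0.015}]}}

```text
t: 11.55
eef_pos: [0.5159, -0.0965, 0.1353]
tool_rot: [0.0, 0.707, 0.707, -0.0]
contact_force: [3.5, -2.9, 0.3]
gripper_width: 0.266
```

Call:
{"name": "send_rows", "arguments": {"commands": [{"translation": [0.004, -0.0025, 0], "rot": [0, 0, 0], "grip": 0.015}, {"translation": [0.0042, -0.002, 0], "rot": [0, 0, 0], "grip": 0.015}, {"translation": [0.0045, -0.0016, 0], "rot": [0, 0, 0], "grip": 0.015}, {"translation": [0.0045, -0.0011, 0], "rot": [0, 0, 0], "grip": 0.015}, {"translation": [0.0047, -0.0006, 0], "rot": [0, 0, 0], "grip": 0.015}]}}

```text
t: 11.97
eef_pos: [0.508, -0.0744, 0.1352]
tool_rot: [-0.0, 0.707, 0.707, -0.0]
contact_force: [1.9, -3.2, -0.7]
gripper_width: 0.264
```

```bash
python3 look.py 15 wrist scene
```

```text
t 11.97 tcp [ 0.508  -0.0744  0.1352] F [ 1.9 -3.2 -0.7] w 0.264 vel 0.12
wrist hub z 177 0.1019 outer 0.0959 rim 11 0.0711
scene hub z 18 0.102 outer 0.0925 rim 47 0.071
```

View pics/scene15.png

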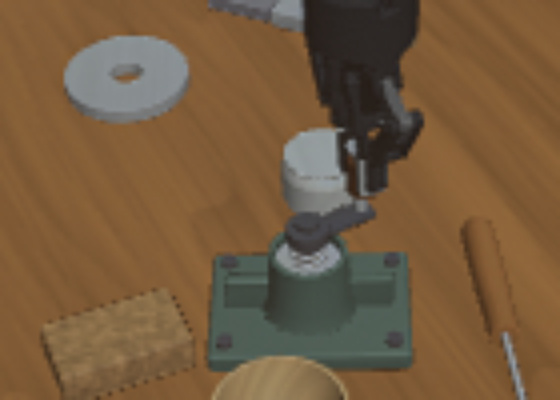

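The height is about -14.3 mm. The scene view shows the crank pointing toward the robot with the handle still gripped. Final 60°, then hold.

Call:
{"name": "send_rows", "arguments": {"commands": [{"translation": [0.0047, -0.0002, 0], "rot": [0, 0, 0], "grip": 0.015}, {"translation": [0.0047, 0.0004, 0], "rot": [0, 0, 0], "grip": 0.015}, {"translation": [0.0047, 0.0008, 0], "rot": [0, 0, 0], "grip": 0.015}, {"translation": [0.0045, 0.0013, 0], "rot": [0, 0, 0], "grip": 0.015}, {"translation": [0.0043, 0.0018, 0], "rot": [0, 0, 0], "grip": 0.015}]}}

```text
t: 12.48
eef_pos: [0.5116, -0.0514, 0.1349]
tool_rot: [-0.001, 0.707, 0.707, -0.001]
contact_force: [-1.7, -4.0, -0.1]
gripper_width: 0.264
```

Call:
{"name": "send_rows", "arguments": {"commands": [{"translation": [0.0042, 0.0022, 0], "rot": [0, 0, 0], "grip": 0.015}, {"translation": [0.0039, 0.0027, 0], "rot": [0, 0, 0], "grip": 0.015}, {"translation": [0.0036, 0.0031, 0], "rot": [0, 0, 0], "grip": 0.015}, {"translation": [0.0032, 0.0034, 0], "rot": [0, 0, 0], "grip": 0.015}, {"translation": [0.0029, 0.0037, 0], "rot": [0, 0, 0], "grip": 0.015}]}}

```text
t: 12.9
eef_pos: [0.5277, -0.0333, 0.1351]
tool_rot: [-0.0, 0.707, 0.707, -0.0]
contact_force: [-3.5, -3.6, -0.4]
gripper_width: 0.267
```

Call:
{"name": "send_rows", "arguments": {"commands": [{"translation": [0, 0, 0], "rot": [0, 0, 0], "grip": 0.015}, {"translation": [0, 0, 0], "rot": [0, 0, 0], "grip": 0.015}, {"translation": [0, 0, 0], "rot": [0, 0, 0], "grip": 0.015}, {"translation": [0, 0, 0], "rot": [0, 0, 0], "grip": 0.015}, {"translation": [0, 0, 0], "rot": [0, 0, 0], "grip": 0.015}]}}

```text
t: 13.32
eef_pos: [0.5279, -0.0337, 0.1355]
tool_rot: [0.0, 0.707, 0.707, 0.0]
contact_force: [-0.0, 0.7, -0.2]
gripper_width: 0.268
```

```bash
python3 look.py 16 wrist scene
```

```text
t 13.32 tcp [ 0.5279 -0.0337  0.1355] F [-0.   0.7 -0.2] w 0.268 vel 0.003
wrist hub z 185 0.1003 outer 0.0941 rim 589 0.0711
scene hub z 21 0.1002 outer 0.0937 rim 50 0.0709
```

View pics/scene16.png

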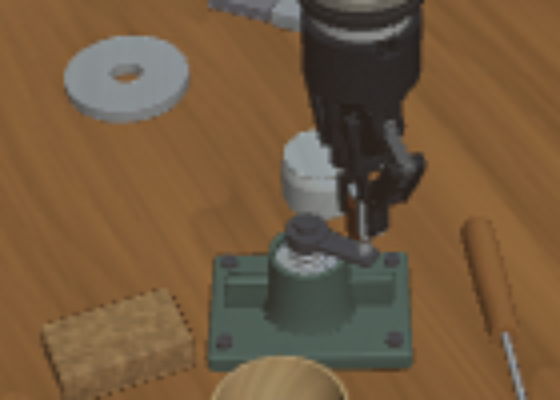

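View pics/wrist16.png

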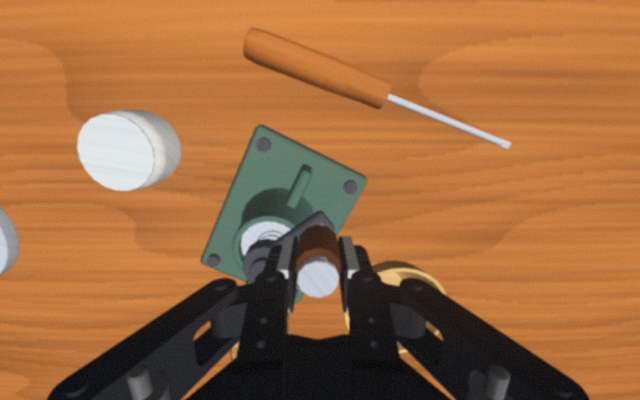

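The hub is at 0.1002 to 0.1003, so the height is about -15.9 mm. The arm is at rest, the handle is gripped at an opening of 23 mm, and the tool force is near zero. Handing in.

```bash
python3 -c "
from station import *
print(hand_in()); o=get_obs(); print(o['t'],o['eef_pos'],o['gripper_width'])"
```

```text
the job is handed in; nothing more can be done
None
the job is handed in; nothing more can be done
```

I started the screw without crossing the thread and handed the job in at about 13 s of the 64 s allowed. The station gives no verdict, so the checks below are my own.

- **Backward:** I gripped the wooden handle and lifted its underside to 109 mm. Winding backward about 150° raised the screw from about -3 mm to the lip. The last look before the drop read about -0.6 mm. It then dropped to about -8 mm and settled there.
- **Forward:** I wound one full turn (360°) clockwise, still holding the handle.

**Last checks:**
- **Height:** the wrist and scene cameras put the hub top at 100.3 and 100.2 mm, which is a screw height of about -15.9 mm (allowed -18.2 to -13.8 mm).
- **Rest and grip:** the arm was at rest. The handle was still between the fingers at an opening of 23 mm, with the grip set to 40 N. Sideways force at the tool was under 1 N.
- **Bystanders:** the ones in view (bowl, block, tin, gouge, faceplate) looked unmoved; I did not measure them.

**Disagreements and gaps:**
- Pin and hub positions differed by 2–3 mm between cameras, within the calibration and the play in the handle's bore.
- At the first approach the fingers stood 3 mm off centre. I corrected that before closing.
- I did not see the drop itself or measure the thread contact force. I only have the camera heights before and after.

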